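# Unhook the sample cassette from its lipped dock

## Robot

A 6-joint arm with a two-finger parallel gripper is mounted at the origin on a cart in front of the work surface, level with it; the furniture and walls round the work are solid. World frame = base frame: x ahead of the robot, y to its left, z up, the work surface at z = 0. Lengths are in mm, angles in rad, forces in N, time in s.
With the tool pointing down it reaches from about 350 to 725 mm from the base axis. Payload 6 kg.
Tool frame: the origin (TCP) lies midway between the tips of the shut fingers; the grasp point (between the pads) lies 19 mm behind it; z points along the fingers, x is the direction in which the jaws open and shut, and the axes are right-handed (so a half turn about z gives the same grasp; the last joint's range is limited). The gripper opens to 85 mm and grips with 20 to 120 N. Pads are 22 mm wide; open, the fingers measure 114 mm over their backs; the gripper's body (76 mm by 85 mm) begins 54 mm behind the grasp point. The pads swing forward as they close: fully open they stand 13 mm farther back than shut.
Start: joints at [-0.992, 0.04, 0.085, 0, -1.615, -0.334], TCP at [145.428, -582.086, 231.261] pointing down, gripper open.
Joint ranges: [-2.56, 2.56], [-1.29, 2.01], [-1.08, 1.49], [-3.29, 1.98], [-2.81, -0.18], [-2.99, 2.99]. Speed limits (rad/s): [2.57, 2.57, 3.01, 3.14, 3.14, 3.14].

## Interface

Orientations are given as a 3x3 rotation matrix whose columns are the frame's x, y, z axes.
In Python, from plant import robot, imaging, order gives the robot as it stands.
- The arm moves only by the tool carry_out, never from a script. Its argument "moves" is a list of rows, each a list of 7 numbers: the finger opening in m, from 0 to 0.0854, then the shift along the world's x, y, z in m, then the turn, a rotation vector about the world's x, y, z in degrees. In form: [[gripper, tx, ty, tz, wx, wy, wz], ...]. A call has 1 to 8 rows; each row is the pose to reach, as a shift and turn from the pose commanded when the call began; what a row does not reach only later rows make up. A row lasts 1/10 s, in which the tool goes at most 50 mm and 8.59 degrees, less where a joint would pass 70% of its speed; a pose out of reach is approached as far as the arm can. A call with a gripper value outside its range is refused whole. The fingers move at their own pace and stop on an object; "newtons" is the grip in N (left out, the last holds). Time passes only in rows, so rows that repeat a pose let the fingers close. It gives the time, the measured TCP pose, the force and the opening at its end, in the units of the state.
- robot.state(): the state, without advancing time (a new reading comes with each control period).
- imaging.snapshot(name): name is "side" or "top" or "wrist"; returns (picture, depth): 480x640x3 uint8, red, green, blue; 480x640 float32, mm along the optical axis (not along the pixel's ray), 0 where there is no reading.
- imaging.get_calibration(name): a dict with "fx", "fy", "cx", "cy" (pixels), "dist_coeffs" ([k1, k2, p1, p2, k3] as OpenCV has them; the pictures are not rectified), "world_from_camera" (4x4, takes a point from camera to world coordinates). Camera axes: x right, y up, looking along -z (the intrinsics and any distortion apply to the point x, -y, -z); pixel columns grow to the right and rows downward; lengths in mm; the calibration is good to about 2 mm. A picture is of the moment at which its call begins: read the wrist's pose just before it. get_calibration takes no time and is no camera call; for the wrist camera it gives the pose at the moment of the call.
- order.job_done(): hands the job in, once; it reports no verdict.
The state is a dict: "time_s": time; "q": joint angles; "joint_vel": joint speeds; "effort": joint torques, N m; "position": TCP position; "orientation": TCP orientation; "ft_force": force on the tool from outside, world axes, zero at the start; "torque": the same for the moment, N m; "opening": finger opening in mm.
Only numpy, scipy, OpenCV 4.12 (cv2) and the standard library are available. Lean on these libraries where they do the work, as an engineer would, in place of code of your own. Each camera call takes 0.05 s, during which the arm holds its last target. There are 200 camera calls.

## Task

Take the white sample cassette out of its dock and set it down gently, flat and with its fin up, inside the shallow steel tray. It is caught at both ends: draw it back by its fin into the deep channel at the end nearer the robot until you feel it meet the channel's end wall, tilt the other end up over the retaining lip, then slide the toe out of the channel and lift it away. Do not force it against the dock, and leave the vial, jar and stopper alone.

Things in the scene. Friction and masses are not known exactly. Their poses are not given: they have to be found in the camera images.
- cassette: White plastic sample cassette, 0.18 to 0.35 kg, starting in the dock, axes parallel to the dock's within 0.02 rad. Origin: centre of its block's underside; z up, x lengthwise. Block 50 (x) x 44 (y) x 24 mm high. On its middle stands an upright fin to hold it by, 12 mm thick (along x), 30 mm wide (along y), its top 60 mm above the underside. Toe at the -x end, tongue at the +x end.
- fin (a point): Middle of the upper part of the cassette's fin, the place to grip it, 45 mm above the cassette's underside; axes of the cassette.
- toe (a point): Tip of the cassette's toe, at (-66, 0, 4) mm in the cassette's frame. The toe is 36 mm wide, 6 mm thick (1 to 7 mm above the underside), sticks out 41 mm from the block and has a round end. With the toe in the channel the cassette can be tilted about it, tongue end up, to about 0.26 rad.
- tongue (a point): Tip of the cassette's tongue, at (59, 0, 5) mm in the cassette's frame. The tongue is 30 mm wide, 6 mm thick (2 to 8 mm above the underside) and sticks out 34 mm from the block. Tilting by 0.1 rad about the toe brings it over the lip.
- dock: Dock, fixed: grey base plate 206 (x) x 80 x 8 mm; the cassette lies on it. Origin: centre of the plate's underside, x lengthwise, z up. On it a rigid aluminium frame: channel at -x, lip at +x, side strips 10 mm high, 3 mm off the block on either side. The frame is bolted through slots and stands up to 12 mm off nominal along x, not measured; it does not give. Over 15 N from the cassette spoils the frame.
- channel (a point): Nominal foot of the deep channel's end wall (inner face), on the plate at x = -81.5 mm of the dock; the real wall is up to 12 mm off along x with the frame. A ledge reaches 34 mm from the wall toward +x over the toe, underside 15 mm and top 20 mm above the plate, so a straight lift is stopped. At the start the toe has 3 to 28 mm to go to the wall, and 31.5 mm in all between wall and lip post.
- lip (a point): Nominal foot of the lip's post (inner face), on the plate at x = +75 mm of the dock; it shifts with the frame. The lip reaches 29.5 mm from the post toward -x over the tongue, underside 10 mm and top 14 mm above the plate, 40 mm wide. The tongue is clear of the lip only in the last 2 mm of travel before the toe meets the channel's wall.
- tray: Shallow open steel tray, fixed, 184 (x) x 114 (y) x 18 mm high outside, walls and floor 3 mm with a rolled rim 2.5 mm in radius. Origin: centre of its underside. The cassette fits in lengthwise. It bears a gentle setting down, not a drop (more than 40 N).
- vial: Bystander: small capped sample vial, 29 mm across, 61 mm high; origin at the centre of its underside.
- jar: Bystander: low wide capped jar, 57 mm across, 47 mm high; origin at the centre of its underside.
- stopper: Bystander: dark rubber stopper, 35 mm across, 28 mm high; origin at the centre of its underside.
Not all that is in view belongs to the job. What is shaped like the cassette but purple is not meant.

How it is judged (in metres and radians):
On the way, in this order (a step that is already met when the one before it is completed fails the run):
1. the cassette's tongue end is tilted up past the lip while its toe is still in the deep channel (angle between cassette's own z axis and vertical above 0.08 rad and x of toe in the frame of dock below -0.06 m and z of toe in the frame of dock below 0.025 m and z of tongue in the frame of dock above 0.021 m), for 0.1 s.
2. the cassette is lifted clear of the dock (z of each of toe, tongue in the frame of dock above 0.035 m), for 0.1 s.
At the end, for the whole second after the job is handed in: the cassette lies flat (within 0.06 rad, underside within 8 mm of the tray's underside level) with its fin up on the floor of the tray, its centre within 50 mm lengthwise and 45 mm across of the tray's centre, released and at rest (z of cassette in the frame of tray between 0 and 0.008 m and x of cassette in the frame of tray between -0.05 and 0.05 m and y of cassette in the frame of tray between -0.045 and 0.045 m and angle between cassette's own z axis and vertical below 0.06 rad and linear speed of cassette below 0.02 m/s); the robot touches nothing.
It fails at once if the cassette is forced against the dock's frame (over 15 N) (contact force between cassette and dock above 15 N).
It fails at once if the cassette is dropped into or pressed on the tray (over 40 N) (contact force between cassette and tray above 40 N).
It fails at once if a bystander (vial, jar or stopper) is moved by more than 20 mm (distance of any of vial, jar, stopper from where it was at the start of the episode above 0.02 m).
It also fails if it takes over 58 s, if anything falls off the work surface, if the arm or the gripper's body presses on something with over 40 N, if the wrist force passes 120 N, or if a joint passes its speed limit or range.

## Working session

There is one attempt and no reset: what is moved stays moved. The work goes in short steps, Python scripts to look and compute and a tool call to move; the robot and the scene stay as the last step left them, time stands still between calls to the robot, and variables do not carry over. Pictures are saved under pics/ and viewed, about 8 in all and at most 12, crops included, and the job is handed in when it is done.

Besides the shell and the picture viewer there is one more tool, called after "Call:" in YAML: its name, and indented under it one key for each argument. carry_out: Moves the arm, as the interface text tells. Its arguments: {"type":"object","properties":{"moves":{"type":"array"},"newtons":{"type":"number"}},"required":["moves"]}

```bash
mkdir -p pics; cat > h.py <<'E'
import numpy as np, cv2
from plant import robot, imaging, order
def snap(n):
    c=imaging.get_calibration(n); p,d=imaging.snapshot(n); return p,d,c
def save(n,p): cv2.imwrite(f'pics/{n}.png',p[:,:,::-1])
def K(c): return np.array([[c['fx'],0,c['cx']],[0,c['fy'],c['cy']],[0,0,1.]]),np.array(c['dist_coeffs'],float)
def world(c,uv,d):
    k,ds=K(c); q=cv2.undistortPoints(np.float64(uv).reshape(-1,1,2),k,ds)[:,0]
    d=np.atleast_1d(d).astype(float)
    P=np.c_[q[:,0]*d,-q[:,1]*d,-d]; T=np.array(c['world_from_camera']); return P@T[:3,:3].T+T[:3,3]
def plane(c,uv,z):
    a=world(c,uv,np.ones(len(uv))); o=np.array(c['world_from_camera'])[:3,3]; r=a-o
    return o+r*((z-o[2])/r[:,2])[:,None]
def cloud(c,d):
    v,u=np.mgrid[:480,:640]; uv=np.c_[u.ravel(),v.ravel()]
    W=world(c,uv,d.ravel()).reshape(480,640,3); W[d==0]=np.nan; return W
E
python3 - <<'E'
from h import *
for n in('top','side'):
    p,d,c=snap(n); save(n,p); np.savez(n,p=p,d=d); print(n,np.round(c['world_from_camera'],2).tolist(),c['fx'])
print(robot.state())
E
```

```text
top [[0.02, 0.99, -0.1, 470.11], [-1.0, 0.02, -0.03, -80.76], [-0.02, 0.1, 0.99, 1028.9], [0.0, 0.0, 0.0, 1.0]] 487.6697860245859
side [[-0.93, 0.25, -0.28, 297.51], [-0.38, -0.63, 0.68, 611.54], [-0.01, 0.74, 0.68, 730.76], [0.0, 0.0, 0.0, 1.0]] 538.0154800663178
{'time_s': 0.1, 'q': array([-9.92273401e-01,  4.07474836e-02,  8.38799775e-02, -4.28523143e-04,
       -1.61549073e+00, -3.33676157e-01]), 'joint_vel': array([ 0.00054916, -0.00223315,  0.00349071,  0.00090875, -0.00025106,
       -0.00199511]), 'effort': array([-3.80840895e-03, -3.69348192e+01,  3.48282158e+01,  6.95164070e+00,
       -4.50058913e-03, -2.43986847e-05]), 'position': array([ 145.43212282, -581.79358645,  230.36026912]), 'orientation': array([[-2.42425517e-01,  9.70169894e-01, -4.95602958e-04],
       [ 9.70168675e-01,  2.42426000e-01,  1.54182161e-03],
       [ 1.61597596e-03, -1.07041563e-04, -9.99998689e-01]]), 'ft_force': array([-0.41779052,  0.23373341, -0.62712516]), 'torque': array([ 0.03506226,  0.01030039, -0.014893  ]), 'opening': 85.54667877309699}
```

View pics/top.png

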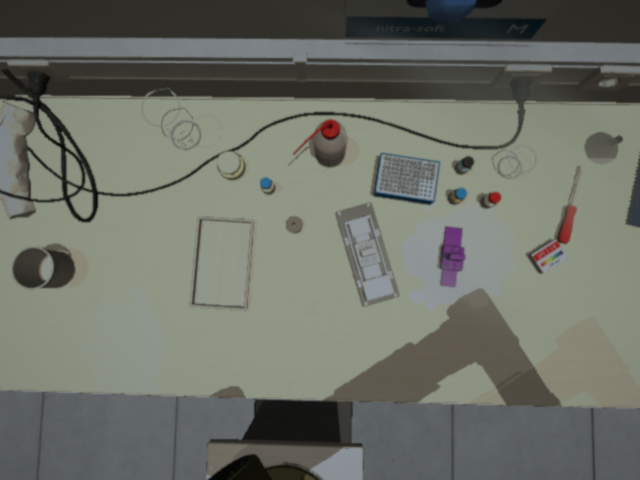

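View pics/side.png

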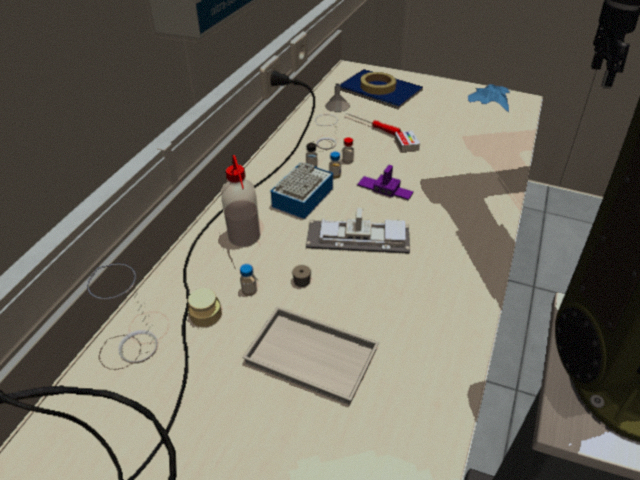

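The top view shows the dock at about (367,254), with the channel end at the bottom near (378,290), and the tray at (223,263). The purple decoy is at (452,255), and the bystanders are at (267,185), (294,225) and (231,164). The side view agrees.

```bash
python3 - <<'E'
from h import *
for n in('top','side'):
    z=np.load(n+'.npz'); p,d=z['p'],z['d']; c=imaging.get_calibration(n); W=cloud(c,d)
    # near regions
    def rect(m,lab):
        P=W[m]; P=P[np.isfinite(P).all(1)]
        if len(P)<5: print(n,lab,len(P)); return
        r=cv2.minAreaRect(P[:,:2].astype(np.float32)); print(n,lab,len(P),'rect',np.round(r[0],1),np.round(r[1],1),round(r[2],1),'mean',P.mean(0).round(1), 'z',np.percentile(P[:,2],[5,50,95]).round(1))
    if n=='top':
        box=np.zeros((480,640),bool); box[198:312,328:402]=1
        rect(box&(W[...,2]>5)&(W[...,2]<90),'dock'); 
        tb=np.zeros((480,640),bool); tb[205:320,180:265]=1
        rect(tb&(W[...,2]>9)&(W[...,2]<40),'tray')
        for l,(v,u,r) in dict(vial=(185,267,12),jar=(164,231,20),stop=(225,294,14)).items():
            b=np.zeros((480,640),bool); b[v-r:v+r,u-r:u+r]=1; rect(b&(W[...,2]>10),l)
    else:
        box=np.zeros((480,640),bool); box[200:258,300:415]=1
        rect(box&(W[...,2]>5)&(W[...,2]<90),'dock')
    rect(box&(W[...,2]>45)&(W[...,2]<90),'fin')
    rect(box&(W[...,2]>26)&(W[...,2]<38),'block')
    q=np.nanmax(np.where(box,W[...,2],np.nan)); print(q)
p=np.load('top.npz')['p']; a=cv2.resize(p[195:315,325:405],None,fx=5,fy=5,interpolation=cv2.INTER_CUBIC)
p=np.load('side.npz')['p']; b=cv2.resize(p[200:260,300:420],None,fx=3.3,fy=3.3,interpolation=cv2.INTER_CUBIC)
o=np.zeros((600,800,3),np.uint8); o[:600,:400]=a; o[:198,400:796]=b; save('crop',o)
E
```

```text
top dock 3796 rect [ 543.5 -160.4] [237.3 149.3] 1.1 mean [ 542.9 -162.4   18.7] z [ 6.5 15.5 34.3]
top tray 897 rect [517.9 139.8] [119.8 187.1] 87.4 mean [517.9 146.1  19.6] z [11.7 20.3 23.6]
top vial 190 rect [676.8  45.6] [27.2 27.6] 46.1 mean [676.   46.1  46.1] z [19.4 58.3 64. ]
top jar 639 rect [729.  126.1] [65.6 74.2] 22.3 mean [720.5 125.4  38.3] z [14.7 46.4 50.4]
top stop 220 rect [599. -10.] [33.4 33.3] 1.0 mean [599.1  -9.8  28.4] z [24.7 28.7 32. ]
top fin 89 rect [ 543.  -161.5] [11.4 29.7] 19.7 mean [ 542.5 -160.4   67.2] z [56.7 68.1 70.9]
top block 965 rect [ 556.2 -173.9] [ 99.  213.7] 86.0 mean [ 506.8 -173.7   30.7] z [26.9 30.3 35.2]
72.81864310066032
side dock 3055 rect [ 562.8 -188.1] [225.2 151. ] 18.2 mean [ 547.1 -152.7   18.8] z [ 6.  15.9 40. ]
side fin 118 rect [ 596.2 -171.6] [ 29.2 134.1] 74.3 mean [ 543.4 -151.6   60.5] z [46.3 64.5 67.5]
side block 593 rect [ 562.8 -169.7] [228.2  80.2] 1.4 mean [ 530.5 -164.7   29.3] z [26.3 28.8 34.1]
68.61419913797886
```

View pics/crop.png

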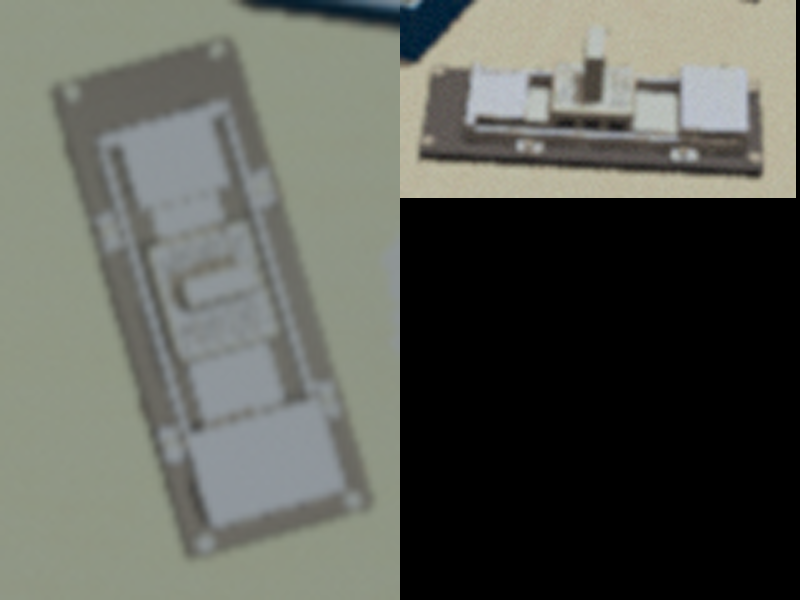

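The crop shows the cassette's toe partly hidden under the channel ledge at the bottom, about 25 mm of it visible. The plate's corner screws are at crop (72,92), (218,48), (205,543) and (353,498).

```bash
python3 - <<'E'
from h import *
c=imaging.get_calibration('top')
s=np.array([[72,92],[218,48],[205,543],[353,498]])/5.+[325,195]-.4
P=plane(c,s,8); print(P.round(1)); 
v=P[:2].mean(0)-P[2:].mean(0); print('centre',P.mean(0).round(1),'yaw',np.degrees(np.arctan2(v[1],v[0])),np.linalg.norm(v))
w=P[0]-P[1]; print(np.degrees(np.arctan2(w[1],w[0]))-90)
T=np.array(imaging.get_calibration('wrist')['world_from_camera']);print(T.round(2),robot.state()['position'])
E
```

```text
[[ 628.5 -103.1    8. ]
 [ 648.5 -164.5    8. ]
 [ 440.7 -161.4    8. ]
 [ 460.6 -222.4    8. ]]
centre [ 544.6 -162.9    8. ] yaw 17.202963614543712 196.6224343998124
18.024664683018813
[[-2.4000e-01 -9.3000e-01 -2.7000e-01  7.8150e+01]
 [ 9.7000e-01 -2.3000e-01 -7.0000e-02 -5.9913e+02]
 [ 0.0000e+00 -2.8000e-01  9.6000e-01  3.7186e+02]
 [ 0.0000e+00  0.0000e+00  0.0000e+00  1.0000e+00]] [ 145.43212282 -581.79358645  230.36026912]
```

Call:
carry_out:
  moves:
    - [0.0854,0.033,0.035,0,0,0,8]
    - [0.0854,0.066,0.07,0,0,0,16]
    - [0.0854,0.099,0.105,0,0,0,24]
    - [0.0854,0.132,0.14,0,0,0,32]
    - [0.0854,0.165,0.175,0,0,0,40]
    - [0.0854,0.198,0.21,0,0,0,48]
    - [0.0854,0.231,0.245,0,0,0,56]
    - [0.0854,0.264,0.28,0,0,0,64]

```text
time_s: 0.9
position: [410.3, -300.3, 231.1]
orientation: [[-0.979, 0.202, 0.0], [0.202, 0.979, 0.0], [-0.0, 0.0, -1.0]]
ft_force: [0.7, -1.5, -0.8]
opening: 85.0
```

Call:
carry_out:
  moves:
    - [0.0854,0.033,0.035,0,0,0,7.5]
    - [0.0854,0.066,0.07,0,0,0,15]
    - [0.0854,0.099,0.105,-0.02,0,0,22.5]
    - [0.0854,0.133,0.139,-0.04,0,0,29.4]
    - [0.0854,0.133,0.139,-0.04,0,0,29.4]
    - [0.0854,0.133,0.139,-0.04,0,0,29.4]

```text
time_s: 1.5
position: [542.4, -162.0, 189.6]
orientation: [[-0.954, -0.301, -0.003], [-0.301, 0.954, -0.0], [0.003, 0.001, -1.0]]
ft_force: [-0.4, -0.6, 0.5]
opening: 85.4
```

```bash
python3 - <<'E'
from h import *
p,d,c=snap('wrist'); save('w1',p); np.savez('w1',p=p,d=d,T=c['world_from_camera'])
W=cloud(c,d); m=(W[...,2]>60)&(W[...,2]<76); m&=(abs(W[...,0]-543)<50)&(abs(W[...,1]+161)<50)
P=W[m]; print(len(P)); 
r=cv2.minAreaRect(P[:,:2].astype(np.float32)); print(r,P.mean(0),np.median(P[:,2])); print(robot.state()['position'])
E
```

```text
632
((544.1387329101562, -161.05642700195312), (11.297126770019531, 30.085390090942383), 17.667739868164062) [ 544.28439639 -161.80969639   66.5413777 ] 66.64581446442926
[ 542.29323091 -163.04951439  190.93151267]
```

View pics/w1.png

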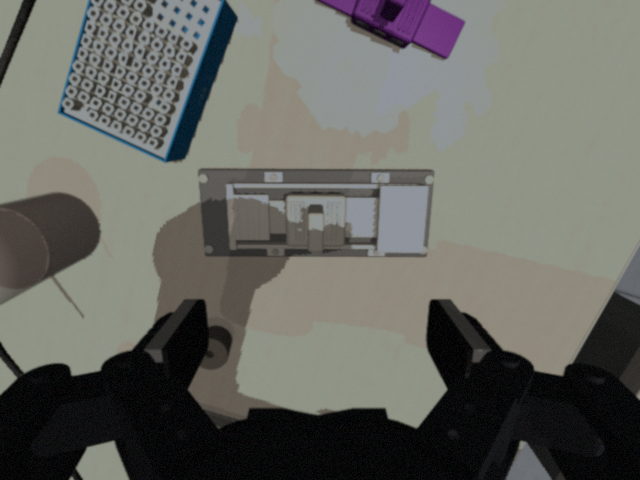

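Wrist view: fin at (316,228), block spanning columns 286–346, the channel's ledge edge at column 379, and the lip edge near 270. The stopper is at (213,345), left of the dock and under the jaw side.

```bash
python3 - <<'E'
from h import *
c=imaging.get_calibration('wrist'); z=np.load('w1.npz'); c['world_from_camera']=z['T']
e=np.array([np.cos(np.radians(17.5)),np.sin(np.radians(17.5))]); 
o=np.array([544.6,-162.9])
def X(u,v,h): return ((plane(c,np.array([[u,v]],float),h)[0,:2]-o)@e).round(1)
print('fin +-',X(308,215,68),X(323,215,68),'block',X(286,200,32),X(346,200,32),'ledge',X(379,215,28),X(428,215,28),'lip',X(270,215,22),'plate ends',X(199,210,8),X(434,210,8))
g=cv2.cvtColor(z['p'],cv2.COLOR_RGB2GRAY)[190:245,190:440]; print(g[20:45:5,:].tolist()[1][60:200])
W=cloud(c,z['d']); Q=(W[...,:2]-o)@e; L=(W[...,:2]-o)@np.array([-e[1],e[0]])
for lo in range(-104,104,4):
    m=(Q>lo)&(Q<lo+4)&(abs(L)<12); print(lo+2,np.median(W[m][:,2]).round(0),end='; ')
E
```

```text
fin +- 4.7 -6.2 block 23.4 -25.5 ledge -53.8 -94.9 lip 38.2 plate ends 102.9 -106.0
[102, 100, 101, 102, 101, 102, 102, 101, 99, 98, 101, 103, 103, 102, 102, 100, 100, 98, 88, 88, 93, 96, 94, 98, 94, 98, 95, 96, 95, 96, 95, 97, 98, 96, 95, 92, 107, 130, 141, 143, 141, 140, 145, 144, 141, 139, 140, 142, 141, 138, 131, 114, 98, 90, 89, 93, 93, 94, 110, 132, 141, 144, 145, 146, 143, 145, 145, 144, 144, 144, 145, 144, 138, 125, 131, 141, 143, 138, 141, 144, 141, 139, 142, 145, 146, 143, 133, 134, 142, 145, 145, 147, 148, 142, 135, 130, 137, 146, 147, 148, 148, 148, 148, 149, 147, 147, 149, 148, 147, 146, 147, 149, 148, 147, 148, 148, 148, 146, 147, 147, 147, 147, 146, 134, 118, 107, 98, 90, 95, 126, 144, 148, 148, 148, 148, 147, 148, 146, 148, 147]
-102 6.0; -98 7.0; -94 26.0; -90 27.0; -86 27.0; -82 27.0; -78 27.0; -74 256.0; -70 259.0; -66 258.0; -62 262.0; -58 254.0; -54 253.0; -50 246.0; -46 230.0; -42 233.0; -38 269.0; -34 14.0; -30 14.0; -26 14.0; -22 31.0; -18 268.0; -14 269.0; -10 272.0; -6 272.0; -2 272.0; 2 272.0; 6 272.0; 10 270.0; 14 268.0; 18 266.0; 22 31.0; 26 15.0; 30 15.0; 34 16.0; 38 268.0; 42 228.0; 46 242.0; 50 253.0; 54 253.0; 58 263.0; 62 257.0; 66 258.0; 70 257.0; 74 21.0; 78 7.0; 82 7.0; 86 7.0; 90 7.0; 94 7.0; 98 7.0; 102 6.0;
```

Call:
carry_out:
  moves:
    - [0.05,0.0014,0.0017,-0.04,0,0,0]
    - [0.05,0.0014,0.0017,-0.08,0,0,0]
    - [0.05,0.0014,0.0017,-0.105,0,0,0]
    - [0.05,0.0014,0.0017,-0.125,0,0,0]
    - [0.05,0.0014,0.0017,-0.14,0,0,0]
    - [0.05,0.0014,0.0017,-0.15,0,0,0]
    - [0.05,0.0014,0.0017,-0.153,0,0,0]
    - [0.05,0.0014,0.0017,-0.153,0,0,0]
  newtons: 40

```text
time_s: 2.35
position: [544.0, -161.7, 38.8]
orientation: [[-0.954, -0.299, 0.001], [-0.299, 0.954, -0.0], [-0.0, -0.0, -1.0]]
ft_force: [0.7, 0.3, 0.2]
opening: 49.7
```

```bash
python3 - <<'E'
from h import *
p,d,c=snap('wrist'); save('w2',p); np.savez('w2',p=p,d=d,T=c['world_from_camera'])
print(robot.state())
E
```

```text
{'time_s': 2.4, 'q': array([ 6.50245880e-02,  1.73674195e-02, -2.91707533e-01,  4.68095548e-04,
       -1.26037121e+00,  2.38803668e-01]), 'joint_vel': array([ 0.00260277, -0.00232375,  0.00829554,  0.00306241, -0.00149432,
       -0.00142681]), 'effort': array([-8.39106739e-02, -3.34587729e+01,  3.25455379e+01,  6.48649022e+00,
        1.37587998e-02, -5.93347831e-04]), 'position': array([ 544.36577625, -161.62390225,   39.3041616 ]), 'orientation': array([[-9.54154637e-01, -2.99310934e-01,  1.37630484e-03],
       [-2.99311667e-01,  9.54155332e-01, -3.57046305e-04],
       [-1.20634073e-03, -7.52621482e-04, -9.99998989e-01]]), 'ft_force': array([ 0.61883139, -0.14947966, -0.4528432 ]), 'torque': array([ 0.00499122,  0.03855274, -0.03923527]), 'opening': 49.57819781822877}
```

View pics/w2.png

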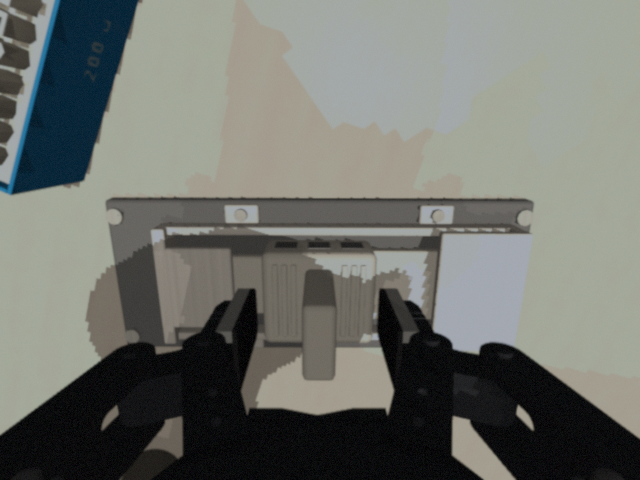

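The fin, at (319,325), is centred between the pads and aligned with the jaws. Closing.

Call:
carry_out:
  moves:
    - [0.02,0,0,0,0,0,0]
    - [0.014,0,0,0,0,0,0]
    - [0.008,0,0,0,0,0,0]
    - [0.004,0,0,0,0,0,0]
    - [0.004,0,0,0,0,0,0]
    - [0.004,0,0,0,0,0,0]
  newtons: 40

```text
time_s: 3.0
position: [544.1, -161.4, 38.9]
orientation: [[-0.954, -0.3, 0.001], [-0.3, 0.954, -0.0], [-0.001, -0.0, -1.0]]
ft_force: [-1.3, 0.5, 4.8]
opening: 11.1
```

Call:
carry_out:
  moves:
    - [0.004,0,0,0.0005,0,0,0]
    - [0.004,-0.0019,-0.0006,0.0007,0,0,0]
    - [0.004,-0.0038,-0.0012,0.0007,0,0,0]
    - [0.004,-0.0057,-0.0018,0.0007,0,0,0]
    - [0.004,-0.0076,-0.0024,0.0007,0,0,0]
    - [0.004,-0.0095,-0.003,0.0007,0,0,0]
  newtons: 60

```text
time_s: 3.6
position: [534.1, -164.4, 38.9]
orientation: [[-0.954, -0.299, -0.0], [-0.299, 0.954, -0.0], [0.0, -0.0, -1.0]]
ft_force: [1.4, 0.1, 0.9]
opening: 11.1
```

Call:
carry_out:
  moves:
    - [0.004,-0.00143,-0.00045,0,0,0,0]
    - [0.004,-0.00286,-0.0009,0,0,0,0]
    - [0.004,-0.00429,-0.00135,0,0,0,0]
    - [0.004,-0.00572,-0.0018,0,0,0,0]
    - [0.004,-0.00572,-0.0018,0,0,0,0]

```text
time_s: 4.1
position: [528.3, -166.3, 38.9]
orientation: [[-0.954, -0.299, -0.0], [-0.299, 0.954, -0.0], [0.0, 0.0, -1.0]]
ft_force: [0.6, 0.4, 0.3]
opening: 10.6
```

```bash
python3 - <<'E'
from h import *
p,d,c=snap('wrist'); save('w3',p); np.savez('w3',p=p,d=d,T=c['world_from_camera'])
s=robot.state(); print(s['ft_force'],s['position'])
E
```

```text
[0.15906262 0.57063573 0.46274488] [ 528.31418783 -166.27854331   38.94884407]
```

View pics/w3.png

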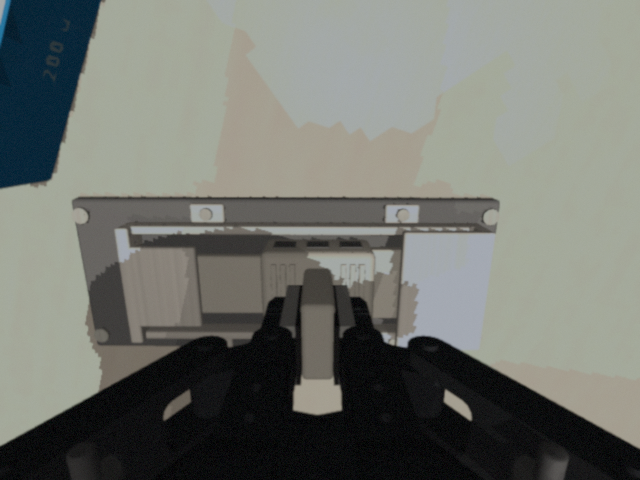

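The cassette has moved with the gripper. The gap from block edge (374) to ledge edge (402) is about 12.5 mm, so about 5 mm of travel is left. From here I go in fine steps.

Call:
carry_out:
  moves:
    - [0.004,-0.00095,-0.0003,0,0,0,0]
    - [0.004,-0.0019,-0.0006,0,0,0,0]
    - [0.004,-0.0024,-0.00075,0,0,0,0]
    - [0.004,-0.00286,-0.0009,0,0,0,0]
    - [0.004,-0.00286,-0.0009,0,0,0,0]

```text
time_s: 4.65
position: [525.6, -167.1, 38.9]
orientation: [[-0.954, -0.299, -0.0], [-0.299, 0.954, -0.0], [0.0, 0.0, -1.0]]
ft_force: [1.2, 0.2, 0.8]
opening: 10.8
```

Call:
carry_out:
  moves:
    - [0.004,-0.0005,-0.00015,0,0,0,0]
    - [0.004,-0.00095,-0.0003,0,0,0,0]
    - [0.004,-0.00095,-0.0003,0,0,0,0]

```text
time_s: 4.95
position: [524.7, -167.4, 38.9]
orientation: [[-0.954, -0.299, -0.0], [-0.299, 0.954, -0.0], [0.0, 0.0, -1.0]]
ft_force: [0.5, 0.1, -0.1]
opening: 11.4
```

Call:
carry_out:
  moves:
    - [0.004,-0.0003,-0.0001,0,0,0,0]
    - [0.004,-0.0005,-0.00015,0,0,0,0]
    - [0.004,-0.0005,-0.00015,0,0,0,0]

```text
time_s: 5.25
position: [524.2, -167.5, 38.9]
orientation: [[-0.954, -0.299, -0.0], [-0.299, 0.954, -0.0], [0.0, -0.0, -1.0]]
ft_force: [0.4, -0.0, 0.5]
opening: 10.7
```

Call:
carry_out:
  moves:
    - [0.004,-0.0003,-0.0001,0,0,0,0]
    - [0.004,-0.0005,-0.00015,0,0,0,0]
    - [0.004,-0.0005,-0.00015,0,0,0,0]

```text
time_s: 5.55
position: [523.7, -167.7, 38.9]
orientation: [[-0.954, -0.299, -0.0], [-0.299, 0.954, -0.0], [0.0, 0.0, -1.0]]
ft_force: [1.0, -0.0, -0.3]
opening: 11.2
```

Call:
carry_out:
  moves:
    - [0.004,-0.0003,-0.0001,0,0,0,0]
    - [0.004,-0.0005,-0.00015,0,0,0,0]
    - [0.004,-0.0005,-0.00015,0,0,0,0]

```text
time_s: 5.85
position: [523.4, -167.8, 38.9]
orientation: [[-0.954, -0.299, 0.0], [-0.299, 0.954, -0.0], [-0.0, -0.0, -1.0]]
ft_force: [1.4, 0.6, -1.5]
opening: 11.0
```

Call:
carry_out:
  moves:
    - [0.004,-0.0003,-0.0001,0,0,0,0]
    - [0.004,-0.0005,-0.00015,0,0,0,0]
    - [0.004,-0.0005,-0.00015,0,0,0,0]

```text
time_s: 6.15
position: [523.2, -167.8, 39.0]
orientation: [[-0.954, -0.3, 0.001], [-0.3, 0.954, 0.0], [-0.001, -0.0, -1.0]]
ft_force: [4.8, 1.3, -2.6]
opening: 11.3
```

The end wall is felt: about 5 N along +x and the motion has stalled, after 21.9 mm of travel against 21 predicted. I back off 0.8 mm to unload, then tilt about the toe.

Call:
carry_out:
  moves:
    - [0.004,0.00076,0.00024,0,0,0,0]
    - [0.004,0.00076,0.00024,0,0,0,0]
    - [0.004,0.0003,0.0001,0.00109,0.3,-0.95,0]
    - [0.004,-0.00017,-5e-05,0.00218,0.6,-1.91,0]
    - [0.004,-0.00063,-0.0002,0.00326,0.9,-2.86,0]
    - [0.004,-0.00063,-0.0002,0.00326,0.9,-2.86,0]

```text
time_s: 6.75
position: [521.8, -168.2, 42.3]
orientation: [[-0.953, -0.299, 0.051], [-0.299, 0.954, 0.016], [-0.054, 0.0, -0.999]]
ft_force: [2.2, 0.3, -2.5]
opening: 10.9
```

Call:
carry_out:
  moves:
    - [0.004,-0.0005,-0.00015,0.00106,0.3,-0.95,0]
    - [0.004,-0.00102,-0.0003,0.00212,0.6,-1.91,0]
    - [0.004,-0.00155,-0.00048,0.00318,0.9,-2.86,0]
    - [0.004,-0.0021,-0.00065,0.00423,1.2,-3.82,0]
    - [0.004,-0.0027,-0.00083,0.00525,1.5,-4.77,0]
    - [0.004,-0.00327,-0.00102,0.00627,1.8,-5.73,0]
    - [0.004,-0.00327,-0.00102,0.00627,1.8,-5.73,0]
    - [0.004,-0.00327,-0.00102,0.00627,1.8,-5.73,0]

```text
time_s: 7.55
position: [518.7, -169.3, 48.5]
orientation: [[-0.942, -0.299, 0.149], [-0.296, 0.954, 0.047], [-0.156, 0.0, -0.988]]
ft_force: [0.5, -0.2, -2.7]
opening: 11.0
```

```bash
python3 - <<'E'
from h import *
p,d,c=snap('side'); save('s2',cv2.resize(p[170:270,270:430],None,fx=5,fy=5,interpolation=cv2.INTER_CUBIC)); s=robot.state(); print(s['ft_force'],s['position'])
E
```

```text
[ 0.33260802  0.34347987 -2.59893381] [ 518.74403733 -169.28138859   48.44232845]
```

View pics/s2.png

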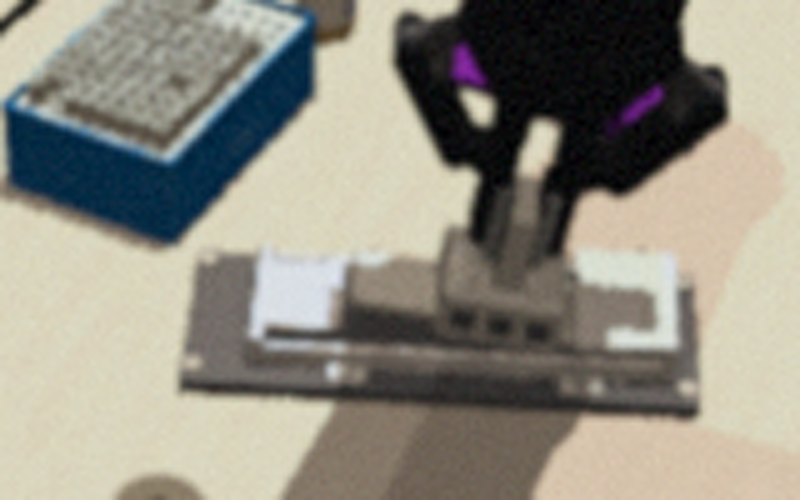

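The tongue, at crop (395,290), now stands above the lip and the block is tilted. Force is just the weight. Next I slide the toe out along the tilted axis.

Call:
carry_out:
  moves:
    - [0.004,0.0028,0.0009,0.0005,0,0,0]
    - [0.004,0.0057,0.0018,0.0009,0,0,0]
    - [0.004,0.0085,0.0027,0.0014,0,0,0]
    - [0.004,0.0113,0.0036,0.0019,0,0,0]

```text
time_s: 8.0
position: [530.4, -165.5, 50.2]
orientation: [[-0.942, -0.3, 0.149], [-0.296, 0.954, 0.047], [-0.156, 0.0, -0.988]]
ft_force: [0.2, -0.1, -1.1]
opening: 11.0
```

Call:
carry_out:
  moves:
    - [0.004,0.0038,0.0012,0.0006,0,0,0]
    - [0.004,0.0075,0.0024,0.0012,0,0,0]
    - [0.004,0.0113,0.0036,0.0019,0,0,0]
    - [0.004,0.0151,0.0047,0.0025,0,0,0]

```text
time_s: 8.4
position: [545.7, -160.8, 52.9]
orientation: [[-0.942, -0.3, 0.149], [-0.296, 0.954, 0.047], [-0.156, 0.0, -0.988]]
ft_force: [-0.6, 0.4, -2.1]
opening: 11.2
```

Call:
carry_out:
  moves:
    - [0.004,0.0038,0.0012,0.0006,0,0,0]
    - [0.004,0.0075,0.0024,0.0012,0,0,0]
    - [0.004,0.0113,0.0036,0.0019,0,0,0]
    - [0.004,0.0141,0.0045,0.0024,0,0,0]
    - [0.004,0.0141,0.0045,0.0024,0,0,0]

```text
time_s: 8.9
position: [559.7, -156.3, 55.3]
orientation: [[-0.942, -0.3, 0.149], [-0.296, 0.954, 0.047], [-0.156, -0.0, -0.988]]
ft_force: [-0.2, 0.1, -2.1]
opening: 11.1
```

Call:
carry_out:
  moves:
    - [0.004,0,0,0.004,0,0,0]
    - [0.004,0,0,0.009,0,0,0]
    - [0.004,0,0,0.015,0,0,0]
    - [0.004,0,0,0.025,0,0,0]
    - [0.004,0,0,0.04,0,0,0]
    - [0.004,0,0,0.06,0,0,0]
    - [0.004,0,0,0.08,0,0,0]
    - [0.004,0,0,0.08,0,0,0]

```text
time_s: 9.7
position: [561.3, -156.9, 140.4]
orientation: [[-0.941, -0.3, 0.156], [-0.296, 0.954, 0.046], [-0.163, -0.003, -0.987]]
ft_force: [-0.4, -0.3, -1.3]
opening: 11.0
```

```bash
python3 - <<'E'
from h import *
from scipy.spatial.transform import Rotation as R
z=np.load('top.npz'); c=imaging.get_calibration('top'); p=z['p']
# tray rim corners: outer contour vs. table, from depth height mask
W=cloud(c,z['d']); b=np.zeros((480,640),bool); b[205:320,180:265]=1
m=b&(W[...,2]>14)&(W[...,2]<30); P=W[m]; r=cv2.minAreaRect(P[:,:2].astype(np.float32)); print(r)
c2=imaging.get_calibration('side'); z=np.load('side.npz'); W=cloud(c2,z['d']); b[:]=0; b[300:405,235:385]=1
m=b&(W[...,2]>13)&(W[...,2]<30); r=cv2.minAreaRect(W[m][:,:2].astype(np.float32)); print(r)
m=b&(abs(W[...,0]-518)<60)&(abs(W[...,1]-141)<35); print('floor z',np.median(W[m][:,2]))
s=robot.state(); print(s['position'],s['ft_force'],s['q'])
Rc=s['orientation']; h=np.radians(180-2.6); T=np.array([[np.cos(h),np.sin(h),0],[np.sin(h),-np.cos(h),0],[0,0,-1]])
print(T,np.degrees(R.from_matrix(T@Rc.T).as_rotvec()))
E
```

```text
((517.8589477539062, 139.82745361328125), (119.84734344482422, 187.08351135253906), 87.41605377197266)
((516.7711791992188, 141.91091918945312), (121.01979064941406, 190.36412048339844), 87.00179290771484)
floor z 1.8113600495063906
[ 561.32325806 -156.93393042  140.43317676] [-0.39685779 -0.30901118 -1.33442996] [ 0.04698726 -0.12234167 -0.23225739 -0.03955145 -1.30194777  0.26505115]
[[-0.99897057  0.04536299  0.        ]
 [ 0.04536299  0.99897057  0.        ]
 [ 0.          0.         -1.        ]] [ -1.01797717   9.36635285 -20.00555168]
```

Call:
carry_out:
  moves:
    - [0.004,-0.0055,0.037,0,-0.13,1.17,-2.5]
    - [0.004,-0.011,0.074,0,-0.25,2.34,-5]
    - [0.004,-0.0165,0.111,0,-0.38,3.5,-7.5]
    - [0.004,-0.022,0.148,0,-0.51,4.68,-10]
    - [0.004,-0.0275,0.185,0,-0.64,5.85,-12.5]
    - [0.004,-0.033,0.222,0,-0.76,7.0,-15]
    - [0.004,-0.0385,0.26,0,-0.9,8.2,-17.5]
    - [0.004,-0.044,0.297,0,-1.02,9.37,-20.0]

```text
time_s: 10.5
position: [514.7, 142.2, 134.9]
orientation: [[-0.999, 0.047, -0.007], [0.047, 0.999, 0.004], [0.008, 0.003, -1.0]]
ft_force: [0.8, -0.0, -2.3]
opening: 11.1
```

Call:
carry_out:
  moves:
    - [0.004,0,0,0,0,0,0]
    - [0.004,0,0,0,0,0,0]
    - [0.004,0,0,0,0,0,0]

```text
time_s: 10.8
position: [515.3, 140.1, 135.0]
orientation: [[-0.999, 0.046, -0.007], [0.046, 0.999, 0.003], [0.007, 0.003, -1.0]]
ft_force: [0.3, -0.6, -1.4]
opening: 11.0
```

```bash
python3 - <<'E'
from h import *
p,d,c=snap('side'); save('s3',p[180:480,140:460].repeat(2,0).repeat(2,1)); s=robot.state(); print(s['ft_force'],s['position'],s['orientation'])
W=cloud(c,d)
E
```

```text
[ 0.76620515 -1.30225962 -1.611781  ] [515.38573645 139.86817121 135.12219643] [[-0.99888839  0.04669065 -0.00647846]
 [ 0.046668    0.99890395  0.00360495]
 [ 0.00663967  0.0032986  -0.99997252]]
```

View pics/s3.png

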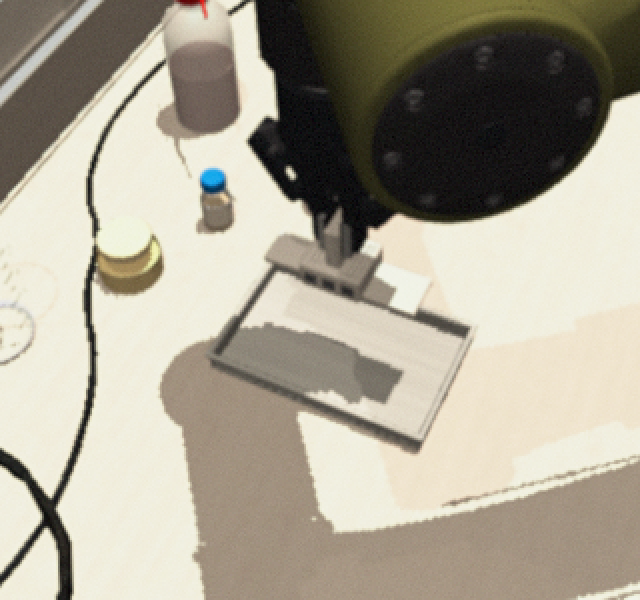

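Cassette held level above the tray, clear of all bystanders. Lowering.

Call:
carry_out:
  moves:
    - [0.004,0.001,0,-0.02,-0.1,-0.2,0]
    - [0.004,0.002,0,-0.04,-0.19,-0.38,0]
    - [0.004,0.002,0,-0.06,-0.19,-0.38,0]
    - [0.004,0.002,0,-0.075,-0.19,-0.38,0]
    - [0.004,0.002,0,-0.087,-0.19,-0.38,0]
    - [0.004,0.002,0,-0.094,-0.19,-0.38,0]
    - [0.004,0.002,0,-0.096,-0.19,-0.38,0]
    - [0.004,0.002,0,-0.096,-0.19,-0.38,0]

```text
time_s: 11.65
position: [517.7, 140.6, 39.6]
orientation: [[-0.999, 0.046, 0.001], [0.046, 0.999, 0.0], [-0.001, 0.0, -1.0]]
ft_force: [-0.7, -0.2, -2.0]
opening: 10.8
```

Call:
carry_out:
  moves:
    - [0.004,0,0,-0.001,0,0,0]
    - [0.004,0,0,-0.002,0,0,0]
    - [0.004,0,0,-0.003,0,0,0]
    - [0.004,0,0,-0.003,0,0,0]

```text
time_s: 12.05
position: [517.4, 140.6, 36.3]
orientation: [[-0.999, 0.046, 0.0], [0.046, 0.999, 0.0], [-0.0, 0.0, -1.0]]
ft_force: [0.2, 0.8, -1.6]
opening: 11.3
```

Call:
carry_out:
  moves:
    - [0.004,0,0,-0.0005,0,0,0]
    - [0.004,0,0,-0.001,0,0,0]
    - [0.004,0,0,-0.0015,0,0,0]
    - [0.004,0,0,-0.0015,0,0,0]

```text
time_s: 12.45
position: [517.3, 140.6, 34.7]
orientation: [[-0.999, 0.046, 0.0], [0.046, 0.999, 0.0], [-0.0, 0.0, -1.0]]
ft_force: [-0.8, -0.2, -1.8]
opening: 11.5
```

Call:
carry_out:
  moves:
    - [0.004,0,0,-0.0004,0,0,0]
    - [0.004,0,0,-0.0008,0,0,0]
    - [0.004,0,0,-0.0008,0,0,0]

```text
time_s: 12.75
position: [517.4, 140.6, 34.0]
orientation: [[-0.999, 0.046, 0.0], [0.046, 0.999, 0.0], [-0.0, 0.0, -1.0]]
ft_force: [0.5, 0.1, -2.1]
opening: 11.2
```

Call:
carry_out:
  moves:
    - [0.004,0,0,-0.0003,0,0,0]
    - [0.004,0,0,-0.0006,0,0,0]
    - [0.004,0,0,-0.0006,0,0,0]

```text
time_s: 13.05
position: [517.5, 140.6, 33.9]
orientation: [[-0.999, 0.046, 0.001], [0.046, 0.999, 0.0], [-0.001, 0.0, -1.0]]
ft_force: [-3.1, -0.2, 1.7]
opening: 11.1
```

Call:
carry_out:
  moves:
    - [0.004,0,0,-0.0003,0,0,0]
    - [0.004,0,0,-0.0005,0,0,0]
    - [0.004,0,0,-0.0005,0,0,0]

```text
time_s: 13.35
position: [517.5, 140.6, 33.9]
orientation: [[-0.999, 0.046, 0.001], [0.046, 0.999, 0.0], [-0.001, 0.0, -1.0]]
ft_force: [-4.6, 0.7, 6.1]
opening: 11.1
```

Contact is felt: fz went from -2 to +6 N and z stalled at 33.9, as predicted. I unload, open, and rise.

Call:
carry_out:
  moves:
    - [0.004,0,0,0.0006,0,0,0]
    - [0.013,0,0,0.0006,0,0,0]
    - [0.02,0,0,0.0006,0,0,0]
    - [0.035,0,0,0.0006,0,0,0]
    - [0.045,0,0,0.0006,0,0,0]
    - [0.045,0,0,0.0006,0,0,0]
    - [0.045,0,0,0.01,0,0,0]
    - [0.045,0,0,0.03,0,0,0]

```text
time_s: 14.15
position: [516.4, 140.1, 62.0]
orientation: [[-0.999, 0.046, -0.003], [0.046, 0.999, -0.001], [0.003, -0.001, -1.0]]
ft_force: [0.5, -0.2, 0.2]
opening: 45.1
```

Call:
carry_out:
  moves:
    - [0.045,0,0,0.03,0,0,0]
    - [0.045,0,0,0.07,0,0,0]
    - [0.045,0,0,0.11,0,0,0]
    - [0.045,0,0,0.15,0,0,0]
    - [0.045,0,0,0.15,0,0,0]
    - [0.045,0,0,0.15,0,0,0]

```text
time_s: 14.75
position: [517.8, 140.9, 214.7]
orientation: [[-0.999, 0.046, 0.003], [0.046, 0.999, 0.002], [-0.003, 0.002, -1.0]]
ft_force: [0.6, 0.3, -0.7]
opening: 45.0
```

```bash
python3 - <<'E'
from h import *
p,d,c=snap('wrist'); save('w4',p); W=cloud(c,d); near=(abs(W[...,0]-517)<40)&(abs(W[...,1]-140)<40)
m=near&(W[...,2]>50)&(W[...,2]<75); print('fin',W[m].mean(0),np.median(W[m][:,2]),cv2.minAreaRect(W[m][:,:2].astype(np.float32)))
m=near&(W[...,2]>22)&(W[...,2]<34); P=W[m]; A=np.c_[P[:,:2]-[517,140],np.ones(len(P))]; print('block top plane',np.linalg.lstsq(A,P[:,2],rcond=None)[0],len(P))
s=robot.state(); print(s['position'],s['ft_force'],s['time_s'])
E
```

```text
fin [518.2298547  139.83492326  61.34722923] 61.722246787032645 ((518.25732421875, 140.84153747558594), (29.55668067932129, 10.84487533569336), 87.43596649169922)
block top plane [6.95768842e-04 1.09764937e-02 2.59902641e+01] 1981
[517.25204898 140.67866965 213.00753621] [-0.6270725  -0.29959927 -1.39633613] 14.8
```

View pics/w4.png

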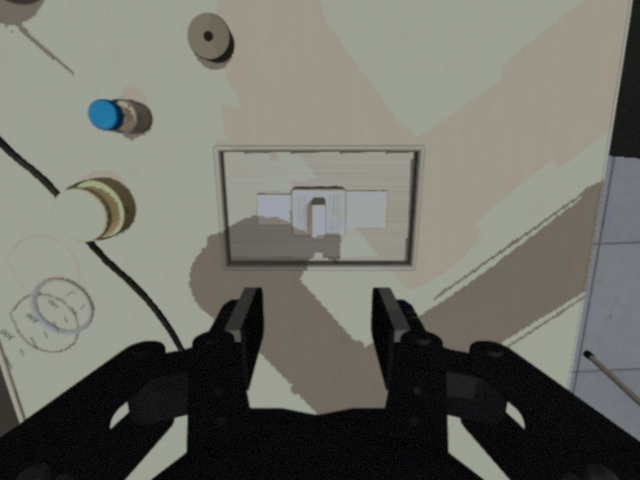

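The cassette lies flat near the tray's centre (318,210), fin up and released. The stopper, vial and jar stand at the upper left, undisturbed.

```bash
python3 -c "
from h import *
print(order.job_done())"
```

```text
the job is handed in; nothing more can be done
None
```

The cassette is out of its dock and set down in the tray, and I handed the job in at about 15 s of robot time, with no verdict reported.

- **Removal:** I gripped the fin and drew the cassette back about 22 mm until it met the channel's end wall, at about 5 N. The image estimate was 21 mm. I backed off 0.8 mm, tilted it about 0.156 rad about the toe, slid it about 43 mm out along the tilted axis and lifted it clear.
- **Placing:** I set it down with about 6 N of contact, then unloaded, opened the gripper and rose clear.
- **Last checks:**
  - The fin was within about 1 mm of the tray's measured centre.
  - The block top was flat to about 0.011 rad and at about 26 mm, against 27 mm expected.
  - The fin top was at about 62 mm, against 63 mm expected.
  - The vial, jar and stopper looked undisturbed in the last picture. I did not re-measure their positions.
- **Disagreement:** Right after the lift, the measured TCP was briefly about 5 mm higher than commanded. It was back in place at the next check over the tray.

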